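# Open the glue press on a cured game tile

## Robot

A 6-joint arm with a two-finger parallel gripper is mounted at the origin on the work surface. World frame = base frame: x ahead of the robot, y to its left, z up, the work surface at z = 0. Lengths are in m, angles in degrees, forces in N, time in s.
With the tool pointing down it reaches from about 0.4 to 0.825 m from the base axis. Payload 7 kg.
Tool frame: the origin (TCP) lies at the very end of the fingers, on their centre line; the grasp point (between the pads) lies 19 mm behind it; x points along the fingers, z is the direction in which the jaws open and shut, and the axes are right-handed (so a half turn about x gives the same grasp; the last joint's range is limited). The gripper opens to 88 mm and grips with 3 to 60 N. Pads are 19 mm wide; open, the fingers measure 130 mm over their backs; the gripper's body (78 mm by 193 mm) begins 47 mm behind the grasp point.
Start: joints at [-59.124, 20.546, 0.682, 0, -70.136, -16.507], TCP at [0.167, -0.654, 0.227] pointing down, gripper open.
Joint ranges: [-176.03, 176.03], [-82.01, 121.73], [-58.28, 71.71], [-173.87, 95.51], [-174.79, -0.11], [-173.66, 173.66]. Speed limits (degrees/s): [136.94, 136.94, 172.46, 180, 180, 180].

## Interface

Orientations are given as [roll, pitch, yaw] about the fixed x, y, z axes, in that order (R = Rz(yaw) Ry(pitch) Rx(roll)).
In Python, from plant import sensors, cams, workorder gives the robot as it stands. The module is installed in compiled form; this text tells all that it offers.
- The arm moves only by the shell command python3 -m handwheel 'ROWS' [OPENING] [FORCE]. ROWS is JSON, one flat list of numbers, 4 for each row, row after row: the shift along the tool's x, y, z in cm, then the turn about the tool's x in degrees. A call has exactly 10 rows; each row is the pose to reach, as a shift and turn from the pose commanded when the call began, along the tool's axes at that moment; what a row does not reach only later rows make up. A row lasts 1/8 s, in which the tool goes at most 62.5 mm and 10.7 degrees, less where a joint would pass 70% of its speed; a pose out of reach is approached as far as the arm can. A call with a gripper value outside its range is refused whole. OPENING is the finger opening in cm, from 0 to 8.76, set as the call begins (- or left out, the last holds). The fingers move at their own pace and stop on an object; FORCE is the grip in N (left out, the last holds). Time passes only in rows, so rows that repeat a pose let the fingers close, or fill a call up. It gives the time, the measured TCP pose, the force and the opening at its end, in the units of the state.
- sensors.get_state(): the state, without advancing time (a new reading comes with each control period).
- cams.capture(name): name is "scene" or "side" or "wrist"; returns a dict with "image" (400x640x3 uint8, red, green, blue), "fov_y" (degrees; the focal length in pixels is half the picture's height over the tangent of half this angle, whatever the lens; pixels are square), "cx", "cy" (the principal point, pixels), "xyz" and "rotation" of the camera in the world. Camera axes: x right, y down, z forward; pixel columns grow to the right and rows downward; lengths in m; the calibration is good to about 2 mm. The wrist camera is an equidistant fisheye: a pixel r from the principal point sees the ray r / f radians off the axis. A picture is of the moment at which its call begins. There is no depth.
- workorder.close_job(): hands the job in, once; it reports no verdict.
The state is a dict: "time_s": time; "joints": joint angles; "qd": joint speeds; "joint_torque": joint torques, N m; "tcp_pos": TCP position; "eef_rot": TCP orientation; "contact_force": force on the tool from outside, world axes, zero at the start; "moment": the same for the moment, N m; "gripper_width": finger opening in m.
Only numpy, scipy, OpenCV 4.12 (cv2) and the standard library are available. Lean on these libraries where they do the work, as an engineer would, in place of code of your own. Each camera call takes 0.05 s, during which the arm holds its last target.

## Task

The glue in the press with the orange handwheel has cured. Grip that wheel and unscrew it anticlockwise, seen from above, by at least a sixth of a turn (60 degrees), letting your hand rise with the wheel so that the press pad lifts clear of the hexagonal tile; then let go. Leave the press with the blue handwheel screwed down: its glue is still setting.

Things in the scene. Friction and masses are not known exactly. Their poses are not given: they have to be found in the camera images.
- orange_wheel_mid (a point): Centre of the orange handwheel, at mid-rim, about 170 mm above the bench when screwed down; z up, x along the white spoke (turns with it). Horizontal wheel on an upright 16 mm screw: rim 56 mm across, 12 mm high; hub 18 mm across, 20 mm high. Grip it from above across its whole diameter, at any yaw: free space for 47 mm below this point, then the press's grey crosshead, 180 mm long.
- orange_wheel (a joint): Turn of the orange handwheel in rad: 0 screwed down on the tile (a stop), growing anticlockwise seen from above to a stop at 1.57. Quick thread: wheel, screw and pad rise 12 mm per rad (12.6 mm at 60 degrees). Turns stiffly, about 0.17 N m, and stays where it is left.
- blue_wheel_mid (a point): Centre of the blue handwheel of the other press, same size and build. Both presses (base 140 x 180 mm, two columns, crosshead, a hexagonal wooden tile under the pad) are fixed to the bench side by side, wheels 240 mm or more apart, either one left or right.
- blue_wheel (a joint): Turn of the blue handwheel in rad, same meaning; starts at 0 and must stay there.
Things that resemble listed ones, but are neither listed nor needed, are in the scene too. What is shaped like the part that bears blue_wheel_mid but yellow is not meant.

How it is judged:
By the outcome, as a careful person would: the job done as asked, in the order asked, and still so for the second after the job is handed in, with the robot touching nothing.
It also fails if it takes over 35 s, if anything falls off the work surface, if the arm or the gripper's body presses on something with over 40 N, if the wrist force passes 120 N, or if a joint passes its speed limit or range.

## Working session

There is one attempt and no reset: what is moved stays moved. The work goes in short steps, Python scripts to look and compute and a shell command to move; the robot and the scene stay as the last step left them, time stands still between calls to the robot, and variables do not carry over. Pictures are saved under pics/ and viewed, and the job is handed in when it is done.

```bash
mkdir -p pics; cat > h.py <<'E'
import numpy as np,cv2
from plant import sensors,cams,workorder
def cap(n,tag):
    c=cams.capture(n); cv2.imwrite(f'pics/{tag}.png',c['image'][:,:,::-1])
    np.save(f'{tag}.npy',c,allow_pickle=True); return c
def load(tag): return np.load(f'{tag}.npy',allow_pickle=True).item()
def ray(c,u,v,fish=False):
    f=200/np.tan(np.radians(c['fov_y']/2)); x=u-c['cx'];y=v-c['cy']
    if fish:
        r=np.hypot(x,y);t=r/f; d=np.array([x/r*np.sin(t),y/r*np.sin(t),np.cos(t)])
    else: d=np.array([x/f,y/f,1]); d/=np.linalg.norm(d)
    return np.array(c['xyz']),np.array(c['rotation']).reshape(3,3)@d
def atz(c,u,v,z,fish=False):
    o,d=ray(c,u,v,fish); return o+d*(z-o[2])/d[2]
E
python3 - <<'E'
from h import *
for n in ['scene','side','wrist']:
    c=cap(n,n+'0'); print(n,c['fov_y'],c['xyz'],c['rotation'],c['cx'],c['cy'])
s=sensors.get_state()
print(s)
E
```

```text
scene 43.95372806459829 [1.08355248 0.1074955  0.92017333] [-143.39336806   -0.6554623   101.60449398] 314.7633366112737 199.73968027334132
side 51.92117206403218 [0.32109272 0.76280653 0.60893471] [-121.25190261    0.87089258 -168.51902308] 313.1661251212924 195.2725508017204
wrist 65.70646984690485 [ 0.09532359 -0.6726921   0.38364977] [ 1.64066907e+02 -4.70974762e-02  1.04404348e+02] 318.8814671057624 196.47276924849578
{'time_s': 0.15, 'joints': array([-5.91236178e+01,  2.05818632e+01,  6.45628897e-01, -1.73302978e-02,
       -7.01357382e+01, -1.65076541e+01]), 'qd': array([ 0.05189208, -0.15595741,  0.16650442,  0.18166695,  0.06879065,
        0.03128144]), 'joint_torque': array([-4.25932085e-03, -5.83272099e+01,  2.93290240e+01,  7.00125173e+00,
        8.85261863e-03, -1.14944010e-04]), 'tcp_pos': array([ 0.16741107, -0.65351833,  0.22582956]), 'eef_rot': array([  3.75324311,  89.92620575, 108.11607235]), 'contact_force': array([-0.00391512,  0.34141319,  0.34507547]), 'moment': array([ 0.00182077, -0.02639752, -0.04988371]), 'gripper_width': 0.08772953849653752}
```

View pics/scene0.png

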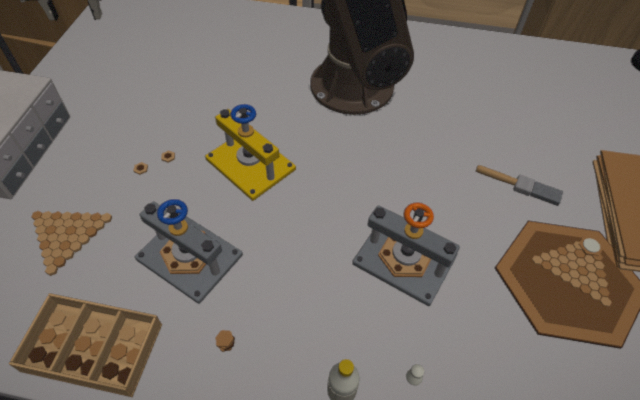

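View pics/side0.png

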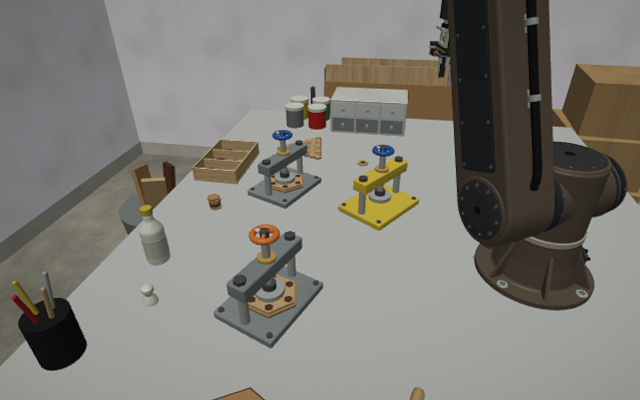

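View pics/wrist0.png

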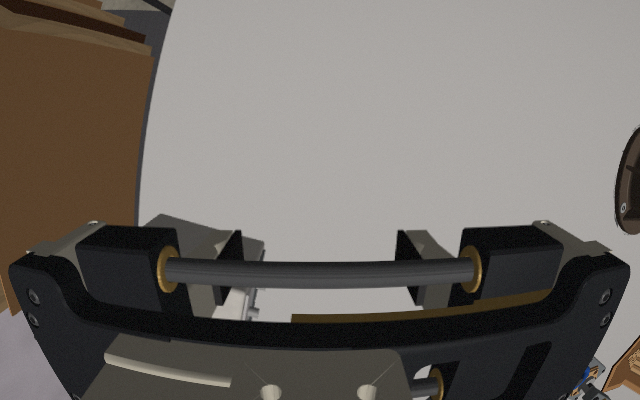

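The scene camera shows one orange wheel at about (419,215) on a grey press with a hex tile. There is a blue wheel at (173,211) on the other grey press. The third wheel, at (243,114), is blue on a yellow press with no tile, so it is a look-alike. In the side camera the orange wheel is at (264,235), the blue one at (283,135) and the yellow press at (383,151). Next I measure and confirm with an enlarged crop.

```bash
sed -i "s/^import numpy.*/import numpy as np,cv2\nfrom scipy.spatial.transform import Rotation as R/; s/np.array(c\['rotation'\]).reshape(3,3)@d/R.from_euler('xyz',c['rotation'],degrees=True).as_matrix()@d/" h.py
python3 - <<'E'
from h import *
P=[];crops=[]
for n,box in [('scene0',(395,195,445,235)),('side0',(240,215,290,255))]:
    c=load(n);im=c['image'];hsv=cv2.cvtColor(im,cv2.COLOR_RGB2HSV)
    m=cv2.inRange(hsv,(3,190,100),(14,255,255));k=np.zeros_like(m);k[box[1]:box[3],box[0]:box[2]]=1;m=m*k
    pts=cv2.findNonZero(m);h=cv2.convexHull(pts);e=cv2.fitEllipse(h);
    print(n,len(pts),e,cv2.boundingRect(pts)); P.append((c,e[0]))
    print(atz(c,*e[0],0.17), atz(c,*e[0],0.176))
    x,y=map(int,e[0]);cr=im[y-50:y+50,x-50:x+50];crops.append(cv2.resize(cr,(400,400),interpolation=cv2.INTER_CUBIC))
A=[];b=[]
for c,p in P:
    o,d=ray(c,*p);M=np.eye(3)-np.outer(d,d);A.append(M);b.append(M@o)
x=np.linalg.lstsq(np.vstack(A),np.hstack(b),rcond=None)[0];print('tri',x)
cs=load('scene0');
print('blue',atz(cs,173,211,.17)-x,'yellow',atz(cs,243,114,.17),'crosshead ends',atz(cs,378,220,.13),atz(cs,452,250,.13))
cv2.imwrite('pics/crop.png',np.hstack(crops)[:,:,::-1])
E
```

```text
scene0 322 ((418.40380859375, 215.11805725097656), (23.359724044799805, 28.29254150390625), 108.89070892333984) (405, 203, 28, 25)
[0.53047173 0.19828642 0.17      ] [0.53489535 0.19756026 0.176     ]
side0 280 ((263.92724609375, 234.1783447265625), (19.39379119873047, 29.482341766357422), 82.5524673461914) (249, 225, 30, 20)
[0.53162499 0.20194019 0.17      ] [0.52874713 0.20960693 0.176     ]
tri [0.53132673 0.19918484 0.16916239]
blue [ 0.08482551 -0.4462349   0.00083761] yellow [ 0.34251682 -0.194077    0.17      ] crosshead ends [0.52887862 0.12749776 0.13      ] [0.56712068 0.27043017 0.13      ]
```

View pics/crop.png

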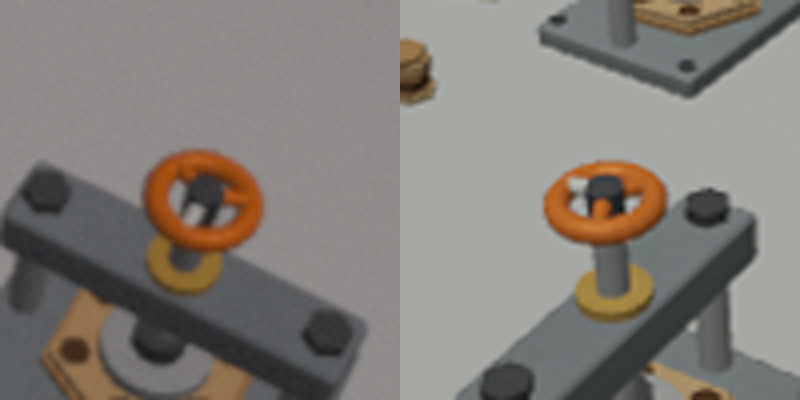

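The crop confirms it: an orange rim with one white spoke, on a grey press with a hex tile under the pad. The triangulated centre is (0.531, 0.199, 0.169). The height fits the 0.170 given and the reach is 0.567 m, so both are in range. Next I work out the shifts in the tool axes.

```bash
cat >> h.py <<'E'
def tool(w,pos=None):
    s=sensors.get_state(); p=s['tcp_pos'] if pos is None else np.array(pos); M=R.from_euler('xyz',s['eef_rot'],degrees=True).as_matrix()
    return M.T@(np.array(w)-p)*100
def brief():
    s=sensors.get_state(); M=R.from_euler('xyz',s['eef_rot'],degrees=True).as_matrix()
    print('t',s['time_s'],'tcp',s['tcp_pos'].round(4),'F',s['contact_force'].round(1),'w',round(s['gripper_width'],4)); print('j',s['joints'].round(1)); print(M.round(3))
    print('jaw yaw',np.degrees(np.arctan2(M[1,2],M[0,2])))
E
python3 - <<'E'
from h import *
brief()
for w in [(.30,-.5,.31),(.5,-.2,.31),(.531,.199,.25)]: print(tool(w,(0.167,-0.654,0.227)))
E
```

```text
t 0.15 tcp [ 0.1674 -0.6535  0.2258] F [-0.   0.3  0.3] w 0.0877
j [-59.1  20.6   0.6  -0.  -70.1 -16.5]
[[-0.    -0.969 -0.248]
 [ 0.001 -0.248  0.969]
 [-1.     0.     0.001]]
jaw yaw 104.36282613093078
[ -8.28646825 -16.70374649  11.63010306]
[ -8.25775465 -43.52047754  35.73118418]
[ -2.21015926 -56.42174514  73.6073493 ]
```

```bash
python3 -m handwheel '[-3,-2,1,0, -6,-5,3,0, -8,-8.5,5.5,0, -8,-12.5,8.5,0, -8,-16.7,11.6,0, -8,-20.5,15,0, -8,-24.5,18.5,0, -8,-28.5,22,0, -8,-32.5,25.5,0, -8,-36,29,0]' 8.76 50; python3 - <<'E'
from h import *
brief(); print(tool((.531,.199,.25)))
E
```

```text
time_s: 1.4
tcp_pos: [0.445, -0.2819, 0.3065]
eef_rot: [-10.1, 90.0, 94.3]
contact_force: [0.1, -0.6, -0.9]
gripper_width: 0.0877
t 1.4 tcp [ 0.445  -0.2819  0.3065] F [ 0.1 -0.6 -0.9] w 0.0877
j [-11.    3.9 -10.3  -0.  -75.7 -64.6]
[[-0.    -0.969 -0.248]
 [ 0.    -0.248  0.969]
 [-1.    -0.     0.   ]]
jaw yaw 104.38605439349918
[  5.65216171 -20.27876048  44.44378016]
```

```bash
python3 -m handwheel '[0,-2.3,4.9,0, 0,-4.6,9.8,0, 0,-6.8,14.8,0, 0,-9,19.8,0, 0,-11.3,24.7,0, 0,-13.5,29.6,0, 0,-15.8,34.6,0, 0,-18,39.5,0, 2,-20.3,44.4,0, 4,-20.3,44.4,0]'; python3 - <<'E'
from h import *
brief(); print(tool((.531,.199,.15)))
for n in ['scene','side','wrist']: cap(n,n+'1')
a=[cv2.imread(f'pics/{n}1.png') for n in ['scene','side','wrist']]
x=cv2.resize(a[0][150:270,340:500],(400,300),interpolation=2);y=cv2.resize(a[1][140:350,150:430],(400,300),interpolation=2)
cv2.imwrite('pics/c1.png',np.hstack([x,y]))
E
```

```text
time_s: 2.65
tcp_pos: [0.5308, 0.2001, 0.265]
eef_rot: [93.7, 89.9, -161.8]
contact_force: [-0.1, -0.9, -0.5]
gripper_width: 0.0881
t 2.65 tcp [0.5308 0.2001 0.265 ] F [-0.1 -0.9 -0.5] w 0.0881
j [  40.4    9.1   -9.7   -0.   -71.2 -115.8]
[[-0.001 -0.968 -0.251]
 [-0.    -0.251  0.968]
 [-1.     0.001 -0.   ]]
jaw yaw 104.55077029507423
[ 1.15031987e+01  3.31736400e-03 -1.13637923e-01]
```

View pics/c1.png

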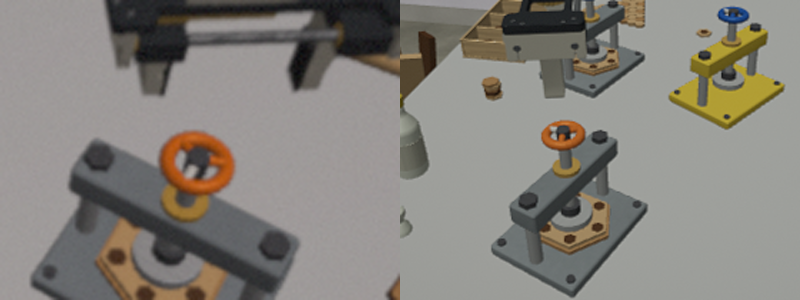

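View pics/wrist1.png

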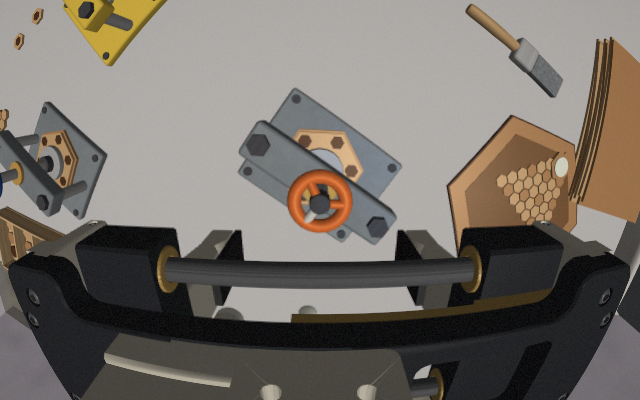

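The wrist view shows the orange wheel at about (320,200), centred between the fingers. The side crop shows the fingertip above the wheel and slightly to its left. I'll check the centre with the wrist camera and project the TCP into the other views.

```bash
python3 - <<'E'
from h import *
P=[]
for n,box in [('scene1',(395,195,445,235)),('side1',(240,215,290,255)),('wrist1',(275,155,365,245))]:
    c=load(n);im=c['image'];hsv=cv2.cvtColor(im,cv2.COLOR_RGB2HSV)
    m=cv2.inRange(hsv,(3,170,90),(14,255,255));k=np.zeros_like(m);k[box[1]:box[3],box[0]:box[2]]=1;m=m*k
    e=cv2.fitEllipse(cv2.convexHull(cv2.findNonZero(m)));P.append((c,e[0],n[0]=='w'))
    print(n,e,atz(c,*e[0],.17,n[0]=='w'))
A=[];b=[]
for c,p,f in P:
    o,d=ray(c,*p,f);M=np.eye(3)-np.outer(d,d);A.append(M);b.append(M@o)
x=np.linalg.lstsq(np.vstack(A),np.hstack(b),rcond=None)[0];print('tri3',x)
s=sensors.get_state();print(s['tcp_pos'])
for n in ['scene1','side1']:
    c=load(n);f=200/np.tan(np.radians(c['fov_y']/2));Rm=R.from_euler('xyz',c['rotation'],degrees=True).as_matrix()
    M=R.from_euler('xyz',s['eef_rot'],degrees=True).as_matrix()
    for t in [0,.044,-.044]:
        q=Rm.T@(s['tcp_pos']+M[:,2]*t-np.array(c['xyz']));print(n,t,c['cx']+f*q[0]/q[2],c['cy']+f*q[1]/q[2])
print(tool((x[0],x[1],.15)))
E
```

```text
scene1 ((418.22625732421875, 215.0823974609375), (23.91912841796875, 28.56783676147461), 105.01800537109375) [0.53045979 0.19795812 0.17      ]
side1 ((263.8209228515625, 234.26809692382812), (19.600008010864258, 29.987850189208984), 83.94591522216797) [0.53173226 0.2022314  0.17      ]
wrist1 ((319.5330505371094, 200.59803771972656), (61.75860595703125, 64.08171081542969), 92.30762481689453) [0.52981462 0.19708048 0.17      ]
tri3 [0.53100882 0.19820923 0.16832479]
[0.53006313 0.19672395 0.265469  ]
scene1 0 427.5982611264343 182.58166171635668
scene1 0.044 453.2413389945566 181.79684393426297
scene1 -0.044 401.8494896414076 183.3697142985172
side1 0 261.3451048193989 186.56613283497336
side1 0.044 259.77148829989375 200.45614842324946
side1 -0.044 262.7559735702083 174.1126610400045
[11.54636301 -0.15919811  0.13437665]
```

```bash
python3 -m handwheel '[2,0,0,0, 4,0,0,0, 6,0,0,0, 8,0,0,0, 9.5,0,0,0, 10.5,0,0,0, 11.2,0,0,0, 11.6,0,0,0, 11.6,0,0,0, 11.6,0,0,0]'; python3 - <<'E'
from h import *
brief()
for n in ['scene','side','wrist']: cap(n,n+'2')
a=[cv2.imread(f'pics/{n}2.png') for n in ['scene','side']]
x=cv2.resize(a[0][150:270,340:500],(400,300),interpolation=2);y=cv2.resize(a[1][180:300,180:340],(400,300),interpolation=2)
cv2.imwrite('pics/c2.png',np.hstack([x,y]))
E
```

```text
time_s: 4.05
tcp_pos: [0.5309, 0.197, 0.1509]
eef_rot: [-79.0, 90.0, 25.4]
contact_force: [0.3, 0.3, 0.2]
gripper_width: 0.0876
t 4.05 tcp [0.5309 0.197  0.1509] F [0.3 0.3 0.2] w 0.0876
j [  40.2   13.9  -19.3    0.   -56.8 -115.8]
[[ 0.    -0.969 -0.248]
 [ 0.    -0.248  0.969]
 [-1.    -0.     0.   ]]
jaw yaw 104.37797192483782
```

View pics/c2.png

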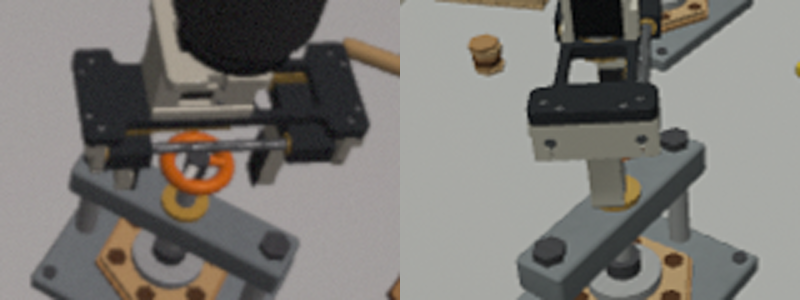

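View pics/wrist2.png

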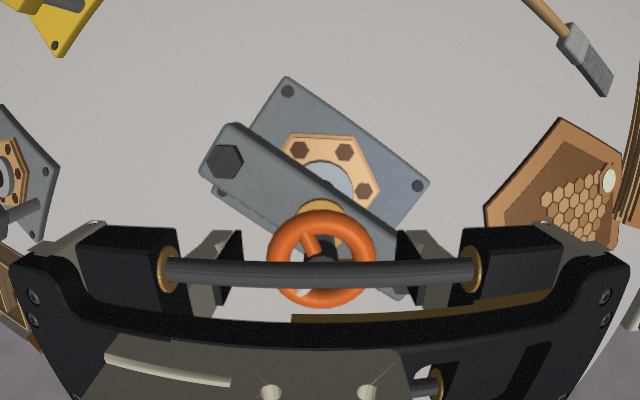

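The wheel sits centred between the fingers in the wrist view: rim centre at about (322,260), fingers at 240 and 398. I'll close on it and check the forces.

```bash
python3 -m handwheel '[0,0,0,0, 0,0,0,0, 0,0,0,0, 0,0,0,0, 0,0,0,0, 0,0,0,0, 0,0,0,0, 0,0,0,0, 0,0,0,0, 0,0,0,0]' 4.5 40; python3 - <<'E'
from h import *
brief()
print(tool((.531,.1985,.15)))
E
```

```text
time_s: 5.45
tcp_pos: [0.5307, 0.1973, 0.1506]
eef_rot: [-32.6, 90.0, 71.8]
contact_force: [-3.1, 5.5, 1.1]
gripper_width: 0.0548
t 5.45 tcp [0.5307 0.1973 0.1506] F [-3.1  5.5  1.1] w 0.0548
j [  40.2   13.9  -19.3   -0.   -56.7 -115.8]
[[ 0.    -0.969 -0.248]
 [ 0.001 -0.248  0.969]
 [-1.    -0.     0.001]]
jaw yaw 104.37515779644131
[ 0.06397136 -0.05407394  0.10703853]
```

Gripped at 54.8 mm on a 56 mm rim, with low forces. First turn is 30° anticlockwise, which is a negative turn about the downward tool x, with a matching 6.3 mm rise.

```bash
python3 -m handwheel '[-0.1,0,0.05,-5, -0.21,0,0.05,-10, -0.31,0,0.05,-15, -0.42,0,0.05,-20, -0.52,0,0.05,-25, -0.63,0,0.05,-30, -0.63,0,0.05,-30, -0.63,0,0.05,-30, -0.63,0,0.05,-30, -0.63,0,0.05,-30]'; python3 - <<'E'
from h import *
brief(); print(sensors.get_state()['moment'])
for n in ['scene','side','wrist']: cap(n,n+'3')
a=[cv2.imread(f'pics/{n}3.png') for n in ['scene','side']]
x=cv2.resize(a[0][150:270,340:500],(400,300),interpolation=2);y=cv2.resize(a[1][180:300,180:340],(400,300),interpolation=2)
w=cv2.resize(cv2.imread('pics/wrist3.png')[:320],(600,300))
cv2.imwrite('pics/c3.png',np.vstack([np.hstack([x,y]),np.hstack([w,np.zeros((300,200,3),np.uint8)])]))
E
```

```text
time_s: 6.7
tcp_pos: [0.5307, 0.1974, 0.1569]
eef_rot: [-105.6, 90.0, 28.7]
contact_force: [-1.0, 2.4, 1.4]
gripper_width: 0.0549
t 6.7 tcp [0.5307 0.1974 0.1569] F [-1.   2.4  1.4] w 0.0549
j [ 40.2  13.6 -18.8   0.  -57.6 -85.9]
[[ 0.    -0.715 -0.699]
 [ 0.    -0.699  0.715]
 [-1.    -0.    -0.   ]]
jaw yaw 134.335084577909
[ 1.03476318  0.3446272  -0.01561402]
```

View pics/c3.png

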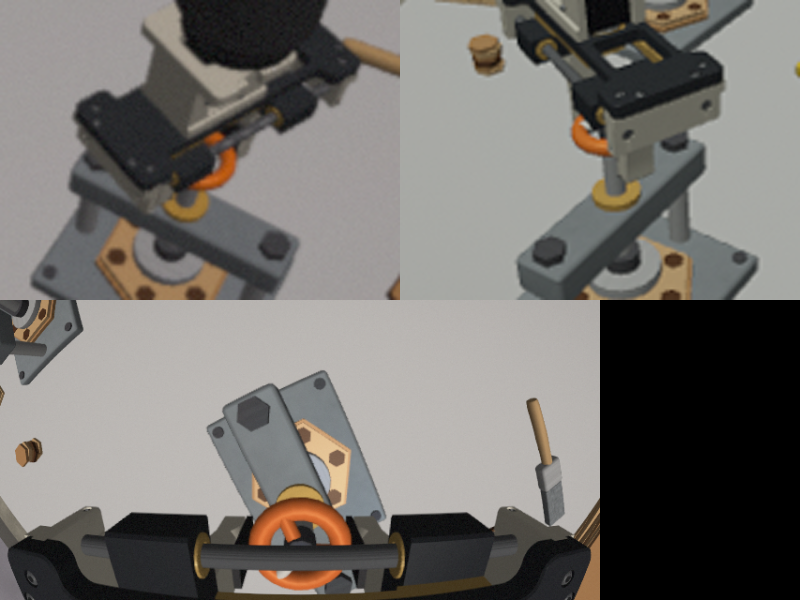

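The wheel stays fixed relative to the gripper (orange spoke at the same place in the wrist view), so it turned 30° without slip and forces are small. Another 48° with a 10 mm rise.

```bash
python3 -m handwheel '[-0.13,0,0,-6, -0.25,0,0,-12, -0.38,0,0,-18, -0.5,0,0,-24, -0.63,0,0,-30, -0.75,0,0,-36, -0.88,0,0,-42, -1,0,0,-48, -1,0,0,-48, -1,0,0,-48]'; python3 - <<'E'
from h import *
brief(); print(sensors.get_state()['moment'])
for n in ['scene','side','wrist']: cap(n,n+'4')
a=[cv2.imread(f'pics/{n}4.png') for n in ['scene','side']]
x=cv2.resize(a[0][150:270,340:500],(400,300),interpolation=2);y=cv2.resize(a[1][180:300,180:340],(400,300),interpolation=2)
w=cv2.resize(cv2.imread('pics/wrist4.png')[:320],(600,300))
cv2.imwrite('pics/c4.png',np.vstack([np.hstack([x,y]),np.hstack([w,np.zeros((300,200,3),np.uint8)])]))
E
```

```text
time_s: 8.1
tcp_pos: [0.5308, 0.1974, 0.1669]
eef_rot: [-168.3, 90.0, 14.0]
contact_force: [0.1, 2.7, 1.9]
gripper_width: 0.0547
t 8.1 tcp [0.5308 0.1974 0.1669] F [0.1 2.7 1.9] w 0.0547
j [ 40.2  13.1 -18.1   0.  -58.8 -38. ]
[[ 0.     0.039 -0.999]
 [ 0.    -0.999 -0.039]
 [-1.    -0.    -0.   ]]
jaw yaw -177.7546276221975
[ 1.03329222 -0.13624938  0.06950907]
```

View pics/c4.png

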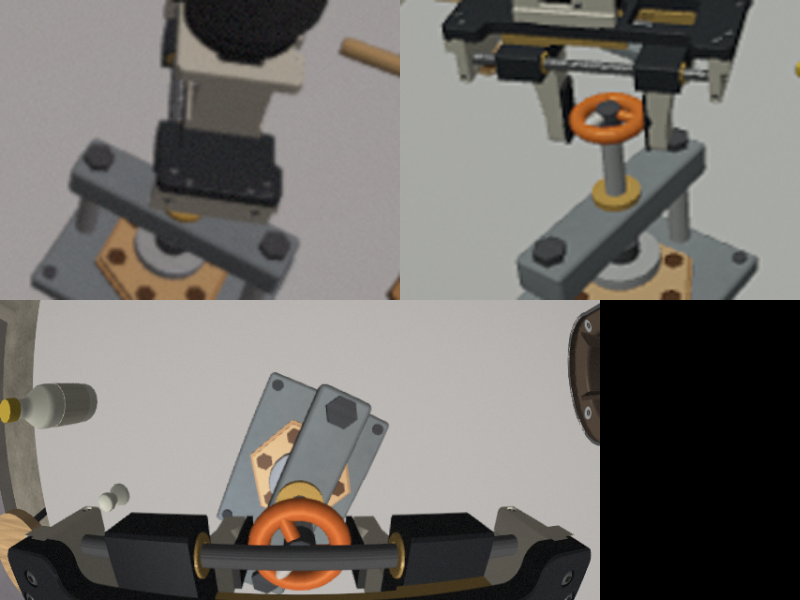

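The gripper has turned 78° and risen 16 mm, with the wheel still fixed between the pads. Releasing now.

```bash
python3 -m handwheel '[0,0,0,0, 0,0,0,0, 0,0,0,0, 0,0,0,0, 0,0,0,0, 0,0,0,0, 0,0,0,0, 0,0,0,0, 0,0,0,0, 0,0,0,0]' 8.76; python3 - <<'E'
from h import *
brief();cap('wrist','w5')
E
```

```text
time_s: 9.5
tcp_pos: [0.5306, 0.1974, 0.1669]
eef_rot: [-144.4, 90.0, 38.0]
contact_force: [-0.3, 0.7, 0.5]
gripper_width: 0.0875
t 9.5 tcp [0.5306 0.1974 0.1669] F [-0.3  0.7  0.5] w 0.0875
j [ 40.2  13.1 -18.1   0.  -58.8 -37.8]
[[ 0.     0.041 -0.999]
 [ 0.    -0.999 -0.041]
 [-1.    -0.    -0.   ]]
jaw yaw -177.63139244378178
```

View pics/w5.png

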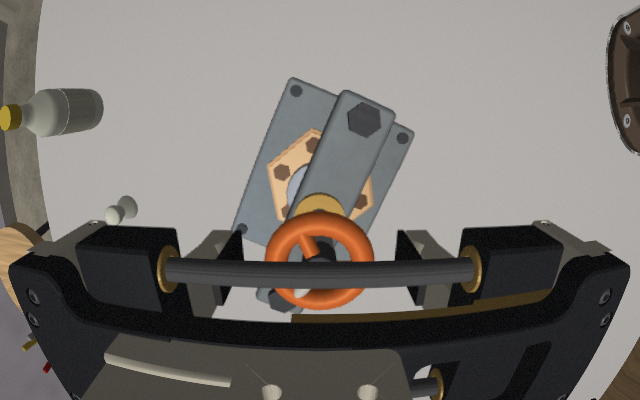

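The fingers stand open, clear of the rim on both sides (pads at about 240 and 398, rim 265–375). Backing straight up.

```bash
python3 -m handwheel '[-1,0,0,0, -2.5,0,0,0, -4.5,0,0,0, -7,0,0,0, -9.5,0,0,0, -12,0,0,0, -14,0,0,0, -15,0,0,0, -15,0,0,0, -15,0,0,0]'; python3 - <<'E'
from h import *
brief()
P=[]
for n,box in [('scene',(395,185,445,235)),('side',(240,200,290,255))]:
    c=cap(n,n+'6');im=c['image'];hsv=cv2.cvtColor(im,cv2.COLOR_RGB2HSV)
    m=cv2.inRange(hsv,(3,190,100),(14,255,255));k=np.zeros_like(m);k[box[1]:box[3],box[0]:box[2]]=1;m=m*k
    e=cv2.fitEllipse(cv2.convexHull(cv2.findNonZero(m)));P.append((c,e[0]));print(n,e[0])
A=[];b=[]
for c,p in P:
    o,d=ray(c,*p);M=np.eye(3)-np.outer(d,d);A.append(M);b.append(M@o)
print('tri',np.linalg.lstsq(np.vstack(A),np.hstack(b),rcond=None)[0])
rs=lambda i:cv2.resize(i,(400,300),interpolation=2)
rows=[]
for t in '06':
    a=cv2.imread(f'pics/scene{t}.png');y=cv2.imread(f'pics/side{t}.png')
    rows.append(np.hstack([rs(y[215:320,200:340]),rs(a[190:280,360:480])]))
    bl=np.hstack([rs(a[190:280,125:245]),rs(y[125:200,240:340])])
    cv2.imwrite(f'pics/bl{t}.png',bl)
cv2.imwrite('pics/c6.png',np.vstack(rows))
cv2.imwrite('pics/blue.png',np.vstack([cv2.imread('pics/bl0.png'),cv2.imread('pics/bl6.png')]))
E
```

```text
time_s: 10.8
tcp_pos: [0.5302, 0.1972, 0.3161]
eef_rot: [19.4, 89.9, -158.2]
contact_force: [0.5, 0.1, -0.4]
gripper_width: 0.0874
t 10.8 tcp [0.5302 0.1972 0.3161] F [ 0.5  0.1 -0.4] w 0.0874
j [ 40.2   7.7  -4.9  -0.  -77.5 -37.8]
[[-0.001  0.041 -0.999]
 [-0.    -0.999 -0.041]
 [-1.     0.     0.001]]
jaw yaw -177.6349679571004
scene (420.00360107421875, 209.87387084960938)
side (263.16937255859375, 226.69041442871094)
tri [0.53132077 0.19916758 0.18570902]
```

View pics/c6.png

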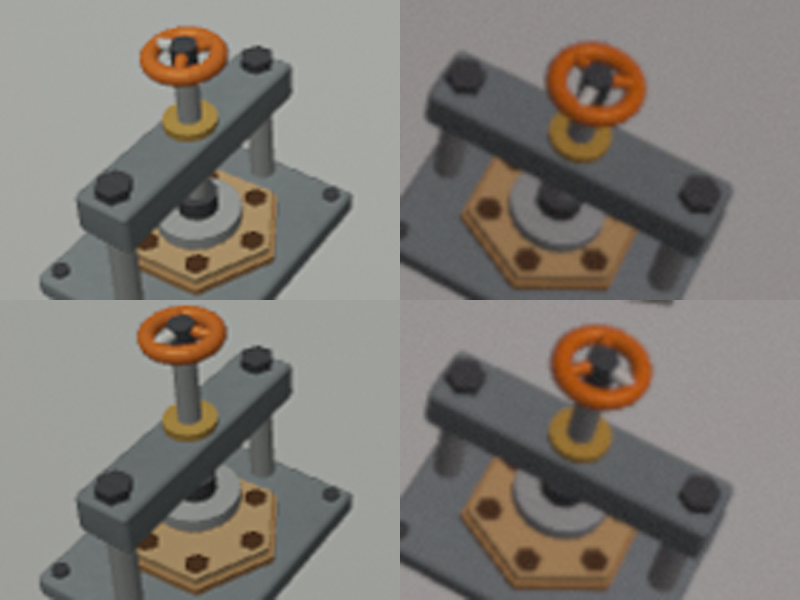

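View pics/blue.png

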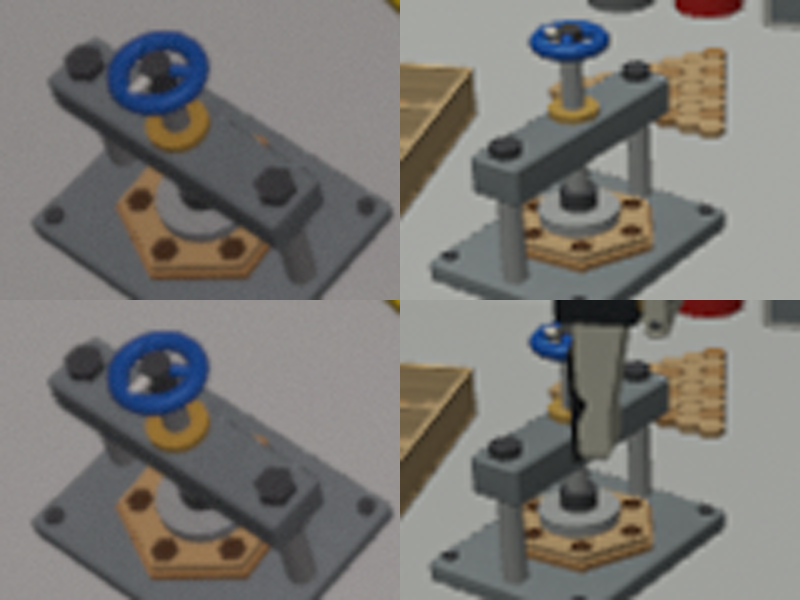

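The orange wheel has risen from 0.169 to 0.186 m, which is 16.5 mm or about 79°. The white spoke moved from the lower left to the lower right of the scene crop, and the pad is raised off the tile. The blue wheel's white spoke and height look unchanged, and the robot is touching nothing. Handing in.

```bash
python3 -c "
from plant import workorder
print(workorder.close_job())"
```

```text
the job is handed in; nothing more can be done
None
```

I gripped the orange handwheel across its diameter and turned it about 78° anticlockwise, letting the hand rise 16 mm with it. Then I let go, backed straight up about 15 cm and handed the job in at about 11 s.

My last checks:
- **Orange wheel:** triangulation put its centre 16.5 mm higher than at the start, which matches 78–79° at 12 mm per rad. The white spoke had moved round and the pad looked lifted off the tile.
- **Blue wheel:** its spoke and height looked unchanged in the scene camera. The side camera's view of it was partly hidden by the gripper.
- **Forces:** the readings between moves never passed about 7 N, and the arm was touching nothing at the end.

No check failed. Single TCP readings scattered by up to about 3 mm, and the camera estimates of the wheel centre by up to about 5 mm. This did not affect the grip.

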